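# Pin the adjustable draw link into its clevis and lock it

## Robot

A 6-joint arm with a two-finger parallel gripper is mounted at the origin on the work surface. World frame = base frame: x ahead of the robot, y to its left, z up, the work surface at z = 0. Lengths are in m, angles in rad, forces in N, time in s.
With the tool pointing down it reaches from about 0.3 to 0.75 m from the base axis. Payload 8.5 kg.
Tool frame: the origin (TCP) lies midway between the tips of the shut fingers; the grasp point (between the pads) lies 19 mm behind it (env.tcp_to_grasp is the distance from the TCP to the grasp point, in m); z points along the fingers, y is the line along which they close (so a half turn about z gives the same grasp; the last joint's range is limited). The gripper opens to 85 mm and grips with 20 to 120 N. Pads are 22 mm wide; open, the fingers measure 114 mm over their backs; the gripper's body (76 mm by 85 mm) begins 54 mm behind the grasp point. The pads swing forward as they close: fully open they stand 13 mm farther back than shut.
Start: joints at [1.08, 0.381, 1.297, -0, 1.464, -0.215], TCP at [0.15, 0.529, 0.231] pointing down, gripper open.
Joint ranges: [-3.11, 3.11], [-0.89, 2.33], [0.22, 2.48], [-1.42, 4.56], [0.17, 2.85], [-2.88, 2.88]. Speed limits (rad/s): [2.39, 2.39, 3.14, 3.14, 3.14, 3.14].

## Interface

Orientations are given as a rotation vector (axis times angle).
In Python, from plant import env gives the robot as it stands.
- The arm moves only by the shell command python3 -m pendant 'ROWS' [FORCE]. ROWS is a JSON object of lists of equal length, an entry for each row: "rotation": the turn, a rotation vector about the tool's x, y, z normalised to -1 to 1, where 1 is 4 degrees, a list of three; "travel": the shift along the tool's x, y, z normalised to -1 to 1, where 1 is 25 mm, a list of three; "grip": the opening, from 0 (shut) to 1 (fully open). A call has 1 to 20 rows; each row shifts and turns the commanded pose from where the row before left it, along the tool's axes as they then stand; what a row does not reach is not made up. A row lasts 1/10 s, in which the tool goes at most 50 mm and 8.59 degrees, less where a joint would pass 70% of its speed; a pose out of reach is approached as far as the arm can. A call with a number of a shift or a turn outside -1 to 1 is refused whole. A call with a gripper value outside its range is refused whole. The fingers move at their own pace and stop on an object; FORCE is the grip in N (left out, the last holds). Time passes only in rows, so rows that do not move let the fingers close. It gives the time, the measured TCP pose, the force, the opening and the grip force at its end, in the units of the state.
- env.get_state(): the state, without advancing time (a new reading comes with each control period).
- env.snapshot(name): name is "side" or "top"; returns a dict with "color" (420x560x3 uint8, red, green, blue), "range_z" (420x560 float32, m along the optical axis (not along the pixel's ray), 0 where there is no reading), "camera_matrix" (3x3 intrinsics, pixels), "k1" (the pictures are not rectified: a ray, as slopes to the right and down, at radius r is drawn at 1 + k1 r^2 times it, then the intrinsics apply), "cam_to_world" (4x4, takes a point from camera to world coordinates). Camera axes: x right, y down, z forward; pixel columns grow to the right and rows downward; lengths in m; the calibration is good to about 2 mm. A picture is of the moment at which its call begins.
- env.sign_off(): hands the job in; it is judged then, once.
Trained networks look in the newest picture that a camera, given by its name, has taken for a name from the list of things; names that differ only in an ending like _2 or _b are one class to them, and where a whole thing is asked for, a point or a joint stands for the part that bears it (a point fixed in the world has none). Each returns a list of dicts, best first, with "conf" (0 to 1); they miss things now and then, are a little off and sometimes report something else, mostly with a low value. They report only what shows in the picture. A call takes as long as a camera call.
- env.look_for(camera, query): "box" ([left, top, width, height] in pixels, round what is visible of it).
- env.regions_of(camera, query): "pixels" (420x560 bool, what is visible of it) and "box" ([left, top, width, height] in pixels, round what is visible of it).
The state is a dict: "clock": time; "q": joint angles; "qd": joint speeds; "effort": joint torques, N m; "eef_pos": TCP position; "eef_rot": TCP orientation; "ft_force": force on the tool from outside, world axes, zero at the start; "moment": the same for the moment, N m; "opening": opening from 0.0 (shut) to 1.0 (fully open); "grasp_force": force on a finger pad.
Only numpy, scipy, OpenCV 4.12 (cv2) and the standard library are available. Lean on these libraries where they do the work, as an engineer would, in place of code of your own. Each camera call takes 0.05 s, during which the arm holds its last target. There are 200 camera calls.

## Task

Couple the draw link to the clevis bracket on the bench with the longer of the two headed pins from the stand. The link's eye is still out of line, hidden inside the fork: stand the pin in the fork's hole with its nose resting on the link, push the link in until the pin drops into its eye, and press the pin fully home, its head flat on the fork. Then turn the lock collar to its stop, tongue over the pin's head; leave the shorter pin in the stand and do not disturb the other things.

Things in the scene. Friction and masses are not known exactly. Their poses are not given: they have to be found in the camera images.
- bore (a point): Centre of the pin hole's mouth on the upper face of the dark steel fork, 98 mm above the bench. 'Bore frame': z runs up along the hole, 25 degrees off vertical, top leaning to the bracket's front (robot side); y is level, along the link, outward from the fork; x climbs away from the robot in the ear's plane. Numbers below are in this frame.
- clevis: The fork; origin and axes as bore. Upper ear x -32 to 38, y -107 to 50, z -24 to 0 mm; gap z -44 to -24; lower ear z -56 to -44, |y| under 38; a web closes it at x 38 to 50. Holes in ears and link: 17.5 mm for a 16 mm pin, edges slightly broken, oiled; over 30 mm of free room below the lower ear along the hole.
- clevis_base: The bracket's base plate, 150 x 190 x 12 mm, fixed to the bench; its origin lies on the bench straight under the hole's mouth; its yaw is the bracket's.
- link (a joint): How far the adjustable draw link stands out, m, 0 to 0.045; starts 0.030 to 0.042. Its eye comes in line with the fork's holes somewhere between 0.004 and 0.018 (there is no stop there; it differs each time and is not measured). Slides along y against about 4 N of friction and stays where left. Its flat end fills the fork's gap, upper face at z -27 mm, lower -41.
- link_tab (a point): On the outer (+y) face of the link's end tab: x 0, y 129 mm + link, z 6 mm. The tab is a standing plate 44 mm wide (x), 8 mm thick (y), z -41 to 16 mm. Push it to -y to send the link in. When the eye comes under a pin that stands in the upper ear on the link (tip at z -27), the pin slides down by its weight and blocks the link. The tab can be pushed back out from inside.
- lock_collar (a joint): Angle of the captive lock collar on the upper ear, rad: 0 open, 1.22 locked against its stop, growing counter-clockwise from above; starts 0 to 0.25; friction 0.06 N m holds it. Its tongue and wing point along (cos f, sin f) in x, y with f = 0.35 + this angle; locked, the tongue points to +y over the pin's flange, and passes only if the pin is seated.
- collar_grip (a point): Middle of the collar's grip wing, on the collar's axis (parallel to the hole): x 0, y -72, z 36 mm. Steel ring 40 mm across, 14 high; flat tongue 16 mm wide reaching 58 mm from the axis, z 8 to 14; on top a straight upright wing 36 mm long, 10 thick, z 14 to 46, in line with the tongue. This frame turns with the collar.
- long_pin: The longer pin, 114 mm over all, 0.17 to 0.28 kg: oiled 16 mm shank 74 long, nose tapered to 9 mm over the last 10; round flange 44 across, 6 thick; round grip 22 across, 34 tall. Origin at the nose's tip, z toward the head. Stands upright in either hole of the stand, tip 10 mm, flange 84 mm and top 124 mm above the bench.
- long_pin_head (a point): Centre of the underside of the long pin's flange, 74 mm from its tip; seated, it meets bore.
- short_pin: The shorter pin, same head, shank only 48 mm (88 mm over all), in the stand's other hole, its top 98 mm above the bench. Stays there.
- stand: Fixed aluminium block 70 x 170 x 42 mm with two 18 mm holes, 32 mm deep, at y +45 and -45 mm of its frame; origin under its centre.
- hammer: Hammer lying on the bench, about 0.25 m long; leave alone.
- tin: Small grey tin, 64 mm wide, 75 mm tall; leave alone.
- offcut: Bent sheet offcut, 100 x 60 mm with a 34 mm upstand, lying beyond the bracket; leave alone.

How it is judged:
On the way:
1. the long pin is seated through fork and link, its head flat on the fork (z of long_pin_head in the frame of bore between -0.004 and 0.003 m and x of long_pin_head in the frame of bore between -0.004 and 0.004 m and y of long_pin_head in the frame of bore between -0.004 and 0.004 m and angle between the z axis of long_pin and the z axis of bore, either way round below 0.08 rad), for 0.2 s.
At the end, for the whole second after the job is handed in: The long pin is through fork and link with its flange's underside within 3 mm of the fork's face, centred within 4 mm, in line within 0.08 rad and at rest; the lock collar is turned to at least 1.10 rad (stop at 1.22); the short pin still stands in the stand (all of step 1 and value of joint lock_collar above 1.1 rad and linear speed of long_pin below 0.02 m/s and angle between short_pin's own z axis and vertical below 0.2 rad and distance of short_pin from where it was at the start of the episode below 0.02 m); the robot touches nothing.
It fails at once if the short pin is taken out or knocked (moved more than 20 mm) (distance of short_pin from where it was at the start of the episode above 0.02 m).
It fails at once if the hammer is disturbed (moved more than 30 mm) (distance of hammer from where it was at the start of the episode above 0.03 m).
It fails at once if the tin is disturbed (moved more than 30 mm) (distance of tin from where it was at the start of the episode above 0.03 m).
It fails at once if the offcut is disturbed (moved more than 30 mm) (distance of offcut from where it was at the start of the episode above 0.03 m).
It also fails if it takes over 61 s, if anything falls off the work surface, if the arm or the gripper's body presses on something with over 40 N, if the wrist force passes 120 N, or if a joint passes its speed limit or range.

## Working session

There is one attempt and no reset: what is moved stays moved. The work goes in short steps, Python scripts to look and compute and a shell command to move; the robot and the scene stay as the last step left them, time stands still between calls to the robot, and variables do not carry over. Pictures are saved under pics/ and viewed, at most 10 in all, crops included, and the job is handed in when it is done.

```bash
ls; mkdir -p pics; python3 - <<'E'
from plant import env
import cv2,numpy as np
s=env.get_state();print({k:np.round(v,3) for k,v in s.items()})
a=[]
for c in("side","top"):
    d=env.snapshot(c);cv2.imwrite(f"pics/{c}0.png",d["color"][:,:,::-1]);np.savez(f"{c}0.npz",**d)
    print(c,d["camera_matrix"],d["k1"],np.round(d["cam_to_world"],3))
    for n in("clevis","clevis_base","link_tab","collar_grip","long_pin","short_pin","stand","hammer","tin","offcut"):
        print(n,[(np.round(o["box"]),round(o["conf"],2)) for o in env.look_for(c,n)][:3])
E
```

```text
pics
{'clock': np.float64(0.0), 'q': array([ 1.08 ,  0.381,  1.298,  0.   ,  1.464, -0.215]), 'qd': array([-0.001,  0.   ,  0.001, -0.001,  0.002, -0.001]), 'effort': array([ 3.0000e-03, -4.4844e+01, -2.3129e+01,  0.0000e+00,  5.0000e-03,
       -0.0000e+00]), 'eef_pos': array([0.15 , 0.529, 0.231]), 'eef_rot': array([-4.320e-01, -3.111e+00,  2.000e-03]), 'ft_force': array([-0.162,  0.321,  0.054]), 'moment': array([ 0.017, -0.026,  0.018]), 'grasp_force': np.float64(0.0), 'opening': np.float64(1.001)}
side [[415.92337234   0.         285.40358217]
 [  0.         415.92337234 213.16480026]
 [  0.           0.           1.        ]] -0.11605859322750617 [[ 0.934 -0.245  0.261  0.404]
 [-0.358 -0.629  0.69  -0.637]
 [-0.004 -0.737 -0.675  0.66 ]
 [ 0.     0.     0.     1.   ]]
clevis [(array([218., 145.,  55.,  98.]), 0.65)]
clevis_base [(array([210., 142.,  84., 131.]), 0.76)]
link_tab [(array([218., 140.,  27.,  36.]), 0.8)]
collar_grip [(array([224., 190.,  38.,  32.]), 0.86), (array([212., 141.,  81., 131.]), 0.49)]
long_pin [(array([251., 266.,  27.,  42.]), 0.74)]
short_pin [(arr
[... 388 characters left out ...]
1.        ]] -0.1108878273576403 [[-0.028 -0.99   0.142  0.468]
 [-0.999  0.03   0.011 -0.064]
 [-0.016 -0.141 -0.99   1.117]
 [ 0.     0.     0.     1.   ]]
clevis [(array([174., 211., 109.,  45.]), 0.89)]
clevis_base [(array([172., 204., 121.,  64.]), 0.79)]
link_tab [(array([175., 216.,  67.,  22.]), 0.77)]
collar_grip [(array([262., 220.,  17.,  35.]), 0.83), (array([320., 219.,  71.,  41.]), 0.36)]
long_pin [(array([335., 234.,  19.,  21.]), 0.72)]
short_pin [(array([370., 228.,  12.,  15.]), 0.46)]
stand [(array([321., 218.,  70.,  44.]), 0.7)]
hammer [(array([330., 133.,  90.,  66.]), 0.97)]
tin [(array([280., 141.,  26.,  30.]), 0.72)]
offcut [(array([205., 140.,  24.,  37.]), 0.59)]
```

```bash
cat > h.py <<'E'
import cv2,numpy as np
from plant import env
from scipy.spatial.transform import Rotation as R
def load(f): return dict(np.load(f))
def unproj(d,uv,z=None):
    """pixels (N,2) -> world points by depth"""
    uv=np.atleast_2d(uv).astype(float);D=np.array([d["k1"],0,0,0],float)
    r=cv2.undistortPoints(uv[:,None],d["camera_matrix"],D)[:,0]
    if z is None: z=d["range_z"][uv[:,1].round().astype(int),uv[:,0].round().astype(int)]
    p=np.c_[r*np.reshape(z,(-1,1)),z*np.ones(len(uv))];T=d["cam_to_world"]
    return p@T[:3,:3].T+T[:3,3]
def proj(d,p):
    T=np.linalg.inv(d["cam_to_world"]);p=np.atleast_2d(p)@T[:3,:3].T+T[:3,3]
    return cv2.projectPoints(p,np.zeros(3),np.zeros(3),d["camera_matrix"],np.array([d["k1"],0,0,0],float))[0][:,0]
def cloud(d,box=None):
    v,u=np.nonzero(d["range_z"]>0);uv=np.c_[u,v]
    if box is not None:
        l,t,w,h=box;uv=uv[(u>=l)&(u<=l+w)&(v>=t)&(v<=t+h)]
    return uv,unproj(d,uv)
E
python3 - <<'E'
from h import *
t=load("top0.npz");s=load("side0.npz")
a=cv2.resize(t["color"][120:280,150:430,::-1],(800,457),interpolation=cv2.INTER_CUBIC)
b=cv2.resize(s["color"][120:390,190:430,::-1],(533,600),interpolation=cv2.INTER_CUBIC)
cv2.imwrite("pics/a.png",a);cv2.imwrite("pics/b.png",b)
# rough yaw from cloud
for d,bx in((t,(165,195,135,85)),(s,(205,130,95,150))):
    uv,p=cloud(d,bx)
    for lo,hi in((.008,.016),(.06,.09),(.09,.12),(.12,.15)):
        q=p[(p[:,2]>lo)&(p[:,2]<hi)]
        if len(q)>10: print(lo,hi,len(q),np.round(q.min(0),3),np.round(q.max(0),3))
E
```

```text
0.008 0.016 1450 [ 0.476 -0.1    0.008] [0.649 0.11  0.016]
0.06 0.09 1099 [ 0.503 -0.065  0.06 ] [0.63  0.191 0.09 ]
0.09 0.12 1686 [ 0.51  -0.076  0.09 ] [0.61  0.199 0.12 ]
0.12 0.15 206 [ 0.502 -0.041  0.12 ] [0.597 0.192 0.148]
0.008 0.016 2238 [ 0.474 -0.103  0.008] [0.734 0.128 0.016]
0.06 0.09 1068 [ 0.503 -0.193  0.06 ] [0.631 0.194 0.09 ]
0.09 0.12 1818 [ 0.509 -0.224  0.09 ] [0.612 0.202 0.12 ]
0.12 0.15 501 [ 0.501 -0.224  0.12 ] [0.598 0.193 0.148]
```

View pics/a.png

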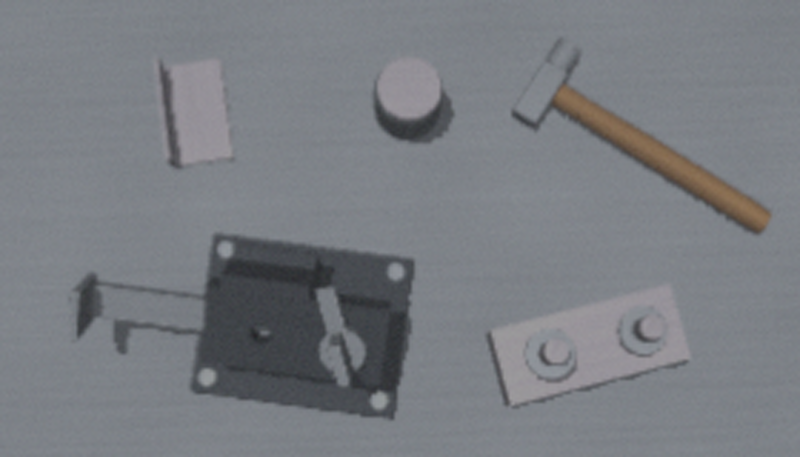

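View pics/b.png

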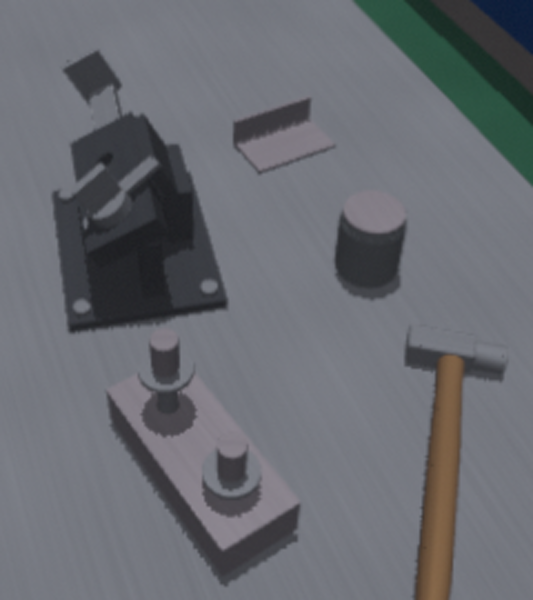

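```bash
cat > fit.py <<'E'
from h import *
from scipy.optimize import least_squares
def bore_frame(x,y,psi):
    Rb=(R.from_euler("z",psi)*R.from_euler("y",-np.radians(25))).as_matrix()
    return Rb,np.array([x,y,.098])
def box(p,lo,hi):
    c=(np.array(lo)+hi)/2;h=(np.array(hi)-lo)/2;q=abs(p-c)-h
    return np.linalg.norm(np.maximum(q,0),axis=1)+np.minimum(q.max(1),0)
def sdf(P,v,pts):
    x,y,psi,link,col,zo=v
    Rb,o=bore_frame(x,y,psi);b=(pts-[0,0,zo]-o)@Rb
    ds=[box(b,[-.032,-.107,-.024],[.038,.05,0]),box(b,[.038,-.107,-.056],[.05,.05,0]),
        box(b,[-.022,.121+link,-.041],[.022,.129+link,.016])]
    c=b-[0,-.072,0];f=.35+col;c=np.c_[c[:,0]*np.cos(f)+c[:,1]*np.sin(f),-c[:,0]*np.sin(f)+c[:,1]*np.cos(f),c[:,2]]
    ds.append(box(c,[-.018,-.005,.014],[.018,.005,.046]));ds.append(box(c,[0,-.008,.008],[.058,.008,.014]))
    ds.append(np.maximum(np.hypot(c[:,0],c[:,1])-.02,c[:,2]-.014))
    return np.min(np.abs(ds),0)
def fit(P,v0):
    v=np.array(v0,float)
    for tol in(.012,.007,.005):
        k=sdf(P,v,P)<tol
        v=least_squares(lambda w:sdf(P,w,P[k]),v,loss="soft_l1",f_scale=.0015,x_scale=[.01,.01,.1,.01,.1,.01]).x
    r=sdf(P,v,P[k]);return v,k.sum(),np.sqrt((r**2).mean())
def pinfit(p,ztop):
    q=p[(p[:,2]>ztop-.030)&(p[:,2]<ztop+.006)]
    f=lambda w:np.minimum(abs(np.hypot(*(q[:,:2]-w[:2]).T)-.011),abs(q[:,2]-ztop-w[2])+1*(np.hypot(*(q[:,:2]-w[:2]).T)>.0125))
    return least_squares(f,np.r_[np.median(q[:,:2],0),0],loss="soft_l1",f_scale=.0015,x_scale=.01).x,len(q)
E
python3 - <<'E'
from fit import *
D={"top":load("top0.npz"),"side":load("side0.npz")}
C={"top":[(165,195,135,85),(335,234,19,21),(366,224,20,20)],"side":[(205,130,95,150),(251,266,27,42),(280,310,27,38)]}
allp=[]
h=unproj(D["top"],[[241,236]]);print("hole px",h)
for n in D:
    P=cloud(D[n],C[n][0])[1];P=P[P[:,2]>.05];allp.append(P)
    best=min((fit(P,[.545,.035,-.135,l,c,0]) for l in(.03,.042) for c in(0.05,.2)),key=lambda r:r[2])
    print(n,np.round(best[0],4),best[1:],len(P))
    for b,z in((C[n][1],.124),(C[n][2],.098)): print(pinfit(cloud(D[n],b)[1],z))
print(fit(np.vstack(allp),best[0]))
E
```

```text
hole px [[0.55146416 0.03739468 0.06894211]]
top [ 5.478e-01  3.580e-02 -1.618e-01  2.610e-02  2.840e-02 -4.000e-04] (np.int64(2423), np.float64(0.0016103613873208334)) 2995
(array([ 0.52471799, -0.2134806 , -0.00092348]), 81)
(array([ 0.5441931 , -0.3026353 , -0.00061828]), 74)
side [ 0.5482  0.0355 -0.1618  0.0349  0.0185  0.0011] (np.int64(2798), np.float64(0.0012351490712536079)) 3465
(array([ 0.52565307, -0.21203976,  0.00111792]), 243)
(array([ 0.54535049, -0.30046404,  0.00091568]), 257)
(array([ 5.47951900e-01,  3.54984035e-02, -1.61439159e-01,  3.44587714e-02,
        2.05403356e-02,  3.67420771e-04]), np.int64(5216), np.float64(0.0014747111028001717))
```

```bash
cat >> fit.py <<'E'
RB,OB=bore_frame(.548,.0355,-.1615)
DOWN=R.from_matrix(np.c_[[0,1,0],[1,0,0],[0,0,-1]].astype(float))
def tool(psi,tilt=0,flip=0):
    "tool y along +heading psi (flip: reversed), z down, tilted with the bore"
    M=R.from_euler("z",psi)*R.from_euler("y",-np.radians(tilt))*DOWN
    return M*R.from_euler("z",np.pi*flip)
def bore(p): return OB+RB@np.array(p)
def plan(p,Rt,N=None,p0=None,R0=None):
    s=env.get_state();p0=s["eef_pos"] if p0 is None else p0;R0=R.from_rotvec(s["eef_rot"]) if R0 is None else R0
    rv=(R0.inv()*Rt).as_rotvec();d=np.asarray(p)-p0
    n=N or int(np.ceil(max(np.degrees(np.abs(rv)).max()/3.9,np.linalg.norm(d)/.0245,1)))
    S=sum(R.from_rotvec(rv/n*k).as_matrix() for k in range(n))
    t=np.linalg.solve(S,R0.inv().apply(d))
    print("N",n,"rot",np.round(np.degrees(rv)/n/4,3),"trav",np.round(t/.025,3))
E
python3 - <<'E'
from fit import *
s=env.get_state();print(R.from_rotvec(s["eef_rot"]).as_matrix().round(3))
P=[.5252,-.2127]
for f in(0,1):
    T=tool(-.1615,0,f);plan(P+[.2],T);plan([P[0],P[1],.094],T,p0=np.array(P+[.2]),R0=T)
E
```

```text
[[-0.962  0.272 -0.   ]
 [ 0.272  0.962 -0.   ]
 [-0.    -0.    -1.   ]]
N 34 rot [-0.     0.     0.614] trav [-1.063 -0.128  0.037]
N 5 rot [0. 0. 0.] trav [0.    0.    0.848]
N 34 rot [-0.   -0.   -0.71] trav [ 0.081 -1.101  0.037]
N 5 rot [0. 0. 0.] trav [0.    0.    0.848]
```

```bash
for i in 1; do python3 -m pendant '{"rotation":[[0,0,0.55],[0,0,0.55],[0,0,0.55],[0,0,0.55],[0,0,0.55],[0,0,0.55],[0,0,0.55],[0,0,0.55],[0,0,0.55],[0,0,0.55],[0,0,0.55],[0,0,0.55],[0,0,0.55],[0,0,0.55],[0,0,0.55],[0,0,0.55],[0,0,0.55],[0,0,0.55],[0,0,0.55]],"travel":[[-0.95,-0.115,0],[-0.95,-0.115,0],[-0.95,-0.115,0],[-0.95,-0.115,0],[-0.95,-0.115,0],[-0.95,-0.115,0],[-0.95,-0.115,0],[-0.95,-0.115,0],[-0.95,-0.115,0],[-0.95,-0.115,0],[-0.95,-0.115,0],[-0.95,-0.115,0],[-0.95,-0.115,0],[-0.95,-0.115,0],[-0.95,-0.115,0],[-0.95,-0.115,0],[-0.95,-0.115,0],[-0.95,-0.115,0],[-0.95,-0.115,0]],"grip":[1,1,1,1,1,1,1,1,1,1,1,1,1,1,1,1,1,1,1]}'; done
python3 -m pendant '{"rotation":[[0,0,0.55],[0,0,0.55],[0,0,0.55],[0,0,0.55],[0,0,0.55],[0,0,0.55],[0,0,0.55],[0,0,0.55],[0,0,0.55],[0,0,0.55],[0,0,0.55],[0,0,0.55],[0,0,0.55],[0,0,0.55],[0,0,0.55],[0,0,0.55],[0,0,0.55],[0,0,0.55],[0,0,0.55]],"travel":[[-0.95,-0.115,0],[-0.95,-0.115,0],[-0.95,-0.115,0],[-0.95,-0.115,0],[-0.95,-0.115,0],[-0.95,-0.115,0],[-0.95,-0.115,0],[-0.95,-0.115,0],[-0.95,-0.115,0],[-0.95,-0.115,0],[-0.95,-0.115,0],[-0.95,-0.115,0],[-0.95,-0.115,0],[-0.95,-0.115,0],[-0.95,-0.115,0],[-0.95,-0.115,0],[-0.95,-0.115,0],[-0.95,-0.115,0],[-0.95,-0.115,0]],"grip":[1,1,1,1,1,1,1,1,1,1,1,1,1,1,1,1,1,1,1]}'
python3 - <<'E'
from fit import *
T=tool(-.1615);plan([.5252,-.2127,.15],T);plan([.5252,-.2127,.094],T)
E
```

```text
clock: 3.0
eef_pos: [0.478, 0.228, 0.2313]
eef_rot: [1.516, 2.752, 0.0]
ft_force: [0.3, -0.2, -0.7]
opening: 1.0
grasp_force: 0.0
clock: 4.9
eef_pos: [0.5214, -0.2145, 0.2313]
eef_rot: [2.398, 2.03, 0.0]
ft_force: [1.0, 0.6, -0.1]
opening: 1.0
grasp_force: 0.0
N 4 rot [ 0.     0.    -0.015] trav [0.024 0.034 0.813]
N 6 rot [ 0.    0.   -0.01] trav [0.016 0.023 0.915]
```

```bash
python3 -m pendant '{"rotation":[[0,0,-0.06],[0,0,0],[0,0,0],[0,0,0],[0,0,0],[0,0,0],[0,0,0],[0,0,0],[0,0,0],[0,0,0],[0,0,0],[0,0,0],[0,0,0]],"travel":[[0.1,0.14,0.8],[0,0,0.9],[0,0,0.9],[0,0,0.9],[0,0,0.9],[0,0,0.7],[0,0,0.4],[0,0,0],[0,0,0],[0,0,0],[0,0,0],[0,0,0],[0,0,0]],"grip":[1,1,1,1,1,1,1,1,0,0,0,0,0]}' 60
python3 - <<'E'
from fit import *
d=env.snapshot("side");cv2.imwrite("pics/c.png",cv2.resize(d["color"][180:390,190:400,::-1],(600,600)))
E
```

```text
clock: 6.2
eef_pos: [0.5257, -0.2118, 0.0944]
eef_rot: [2.391, 2.036, 0.0]
ft_force: [-0.9, 0.9, 3.3]
opening: 0.243
grasp_force: 58.5
```

View pics/c.png

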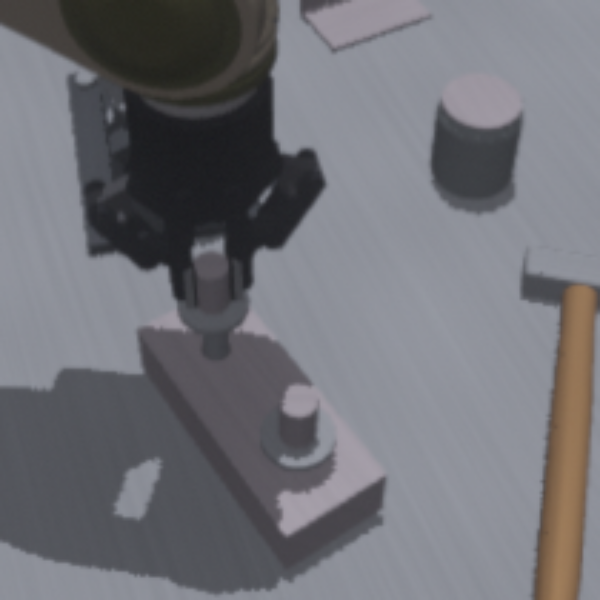

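```bash
python3 -m pendant '{"rotation":[[0,0,0],[0,0,0],[0,0,0],[0,0,0],[0,0,0],[0,0,0]],"travel":[[0,0,-0.6],[0,0,-1],[0,0,-1],[0,0,-1],[0,0,-1],[0,0,-1]],"grip":[0,0,0,0,0,0]}'
python3 - <<'E'
from fit import *
T=tool(-.1615,25);plan(bore([0,0,.16]),T,12);print(bore([0,0,.16]))
plan(bore([0,0,.16]),T,14)
E
```

```text
clock: 6.85
eef_pos: [0.5251, -0.2114, 0.2343]
eef_rot: [-2.391, -2.036, 0.001]
ft_force: [-0.3, -0.5, -3.1]
opening: 0.239
grasp_force: 59.1
N 12 rot [-0.522 -0.001  0.002] trav [ 0.825 -0.273 -0.085]
[0.48126099 0.04637305 0.24300925]
N 14 rot [-0.448 -0.001  0.001] trav [ 0.707 -0.233 -0.073]
```

```bash
python3 -m pendant '{"rotation":[[-0.448,0,0],[-0.448,0,0],[-0.448,0,0],[-0.448,0,0],[-0.448,0,0],[-0.448,0,0],[-0.448,0,0],[-0.448,0,0],[-0.448,0,0],[-0.448,0,0],[-0.448,0,0],[-0.448,0,0],[-0.448,0,0],[-0.448,0,0],[0,0,0],[0,0,0]],"travel":[[0.707,-0.233,-0.073],[0.707,-0.233,-0.073],[0.707,-0.233,-0.073],[0.707,-0.233,-0.073],[0.707,-0.233,-0.073],[0.707,-0.233,-0.073],[0.707,-0.233,-0.073],[0.707,-0.233,-0.073],[0.707,-0.233,-0.073],[0.707,-0.233,-0.073],[0.707,-0.233,-0.073],[0.707,-0.233,-0.073],[0.707,-0.233,-0.073],[0.707,-0.233,-0.073],[0,0,0],[0,0,0]],"grip":[0,0,0,0,0,0,0,0,0,0,0,0,0,0,0,0]}'
python3 - <<'E'
from fit import *
s=env.get_state();Rt=R.from_rotvec(s["eef_rot"]);o=s["eef_pos"];print((o-OB)@RB,"ang",np.degrees((tool(-.1615,25).inv()*Rt).as_rotvec()))
for c in("side","top"):
    d=env.snapshot(c);np.savez(c+"1.npz",**d)
    m=env.regions_of(c,"long_pin");print(c,[(r["conf"],r["box"],r["pixels"].sum()) for r in m][:2])
    P=cloud(d)[1];b=(P-o)@Rt.as_matrix()
    k=(np.hypot(b[:,0],b[:,1])<.016)&(b[:,2]>.018)&(b[:,2]<.085);b=b[k];print(len(b),"tip z",np.sort(b[:,2])[-5:])
    if len(b)>20:
        f=lambda v:np.hypot(b[:,0]-v[0]-v[2]*(b[:,2]-.045),b[:,1]-v[1]-v[3]*(b[:,2]-.045))-np.where(b[:,2]<.074,.008,.0045+.0035*np.clip((.0844-b[:,2])/.01,0,1))
        print(least_squares(f,np.zeros(4),loss="soft_l1",f_scale=.0015,x_scale=[.01,.01,.1,.1]).x.round(4))
d=load("side1.npz");cv2.imwrite("pics/d.png",cv2.resize(d["color"][60:260,170:370,::-1],(600,600)))
E
```

```text
clock: 8.45
eef_pos: [0.4813, 0.0462, 0.2421]
eef_rot: [2.117, 1.805, 0.4]
ft_force: [0.4, -0.7, -3.7]
opening: 0.237
grasp_force: 59.3
[-3.04150491e-04 -1.51913012e-04  1.59102449e-01] ang [-0.01452518  0.04832401 -0.13716672]
side [(0.78, [182.7, 124.4, 41.0, 46.3], np.int64(639)), (0.64, [210.5, 138.6, 85.1, 131.2], np.int64(6057))]
218 tip z [0.08024292 0.08059578 0.08119493 0.08150649 0.08221035]
[-0.0008 -0.0001 -0.0015 -0.0279]
top [(0.54, [230.9, 245.3, 11.1, 26.9], np.int64(205))]
41 tip z [0.0731708  0.07353867 0.07401954 0.07448629 0.07502537]
[-0.0019 -0.0005  0.0055 -0.0263]
```

View pics/d.png

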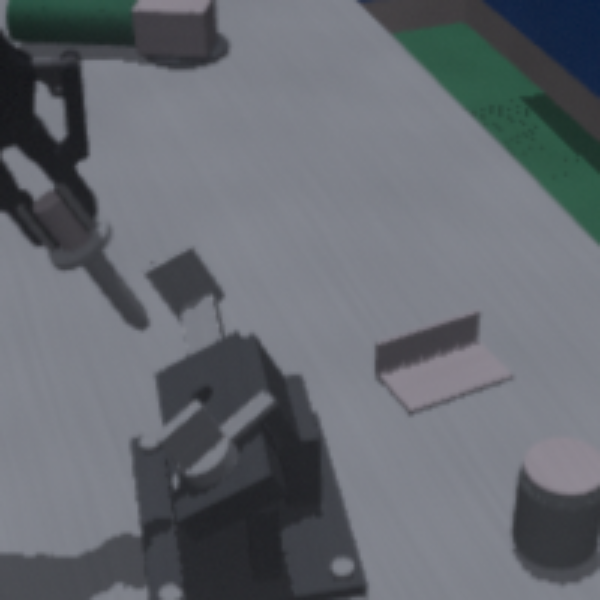

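```bash
python3 -m pendant '{"rotation":[[-0.39,0,0],[0,0,0],[0,0,0],[0,0,0],[0,0,0],[0,0,0],[0,0,0],[0,0,0],[0,0,0]],"travel":[[0.05,-0.03,0.7],[0,0,0.8],[0,0,0.8],[0,0,0.3],[0,0,0.1],[0,0,0.2],[0,0,0.2],[0,0,0.2],[0,0,0]],"grip":[0,0,0,0,0,0,0,0,0]}'
python3 - <<'E'
from fit import *
s=env.get_state();print(((s["eef_pos"]-OB)@RB).round(4),"F bore",(s["ft_force"]@RB).round(1),s["moment"].round(2))
E
```

```text
clock: 9.55
eef_pos: [0.5169, 0.0417, 0.1674]
eef_rot: [2.1, 1.788, 0.422]
ft_force: [-1.1, -0.0, -3.0]
opening: 0.239
grasp_force: 59.4
[0.0006 0.0011 0.0763] F bore [-2.2 -0.2 -2.3] [0.2  0.82 0.02]
```

```bash
python3 -m pendant '{"rotation":[[0,0,0],[0,0,0],[0,0,0],[0,0,0],[0,0,0],[0,0,0]],"travel":[[0,0,0.15],[0,0,0.15],[0,0,0.15],[0,0,0.1],[0,0,0.05],[0,0,0]],"grip":[0,0,0,0,0,0]}'
python3 - <<'E'
from fit import *
s=env.get_state();print(((s["eef_pos"]-OB)@RB).round(4),"F bore",(s["ft_force"]@RB).round(1),s["moment"].round(2))
E
```

```text
clock: 10.15
eef_pos: [0.5229, 0.0407, 0.1535]
eef_rot: [2.101, 1.789, 0.42]
ft_force: [-4.8, 0.6, -5.9]
opening: 0.239
grasp_force: 59.5
[0.0002 0.0011 0.0611] F bore [-6.9 -0.2 -3.3] [0.43 1.82 0.03]
```

```bash
python3 -m pendant '{"rotation":[[0,0,0],[0,0,0],[0,0,0],[0,0,0],[0,0,0],[0,0,0],[0,0,0],[0,0,0]],"travel":[[0,-0.03,0.05],[0,0,0.05],[0,0,0.03],[0,0,0],[0,0,0],[0,0,0],[0,0,0],[0,0,0]],"grip":[0,0,0,0,0.4,0.5,0.7,0.8]}'
python3 - <<'E'
from fit import *
s=env.get_state();print(((s["eef_pos"]-OB)@RB).round(4),"F bore",(s["ft_force"]@RB).round(1),s["moment"].round(2))
E
```

```text
clock: 10.95
eef_pos: [0.5254, 0.0403, 0.1521]
eef_rot: [2.097, 1.786, 0.425]
ft_force: [-0.6, -0.8, 0.0]
opening: 0.797
grasp_force: 0.0
[0.002  0.0011 0.0588] F bore [-0.4 -0.9  0.2] [ 0.08  0.2  -0.02]
```

```bash
python3 -m pendant '{"rotation":[[0,0,0],[0,0,0],[0,0,0],[0.39,0,0],[0,0,0],[0,0,0],[0,0,0],[0,0,0],[0,0,0],[0,0,0],[0,0,0],[0,0,0]],"travel":[[0,0,-0.8],[0,0,-1],[0,0,-1],[0.8,0,0],[1,0,0],[1,0,0],[1,0,0],[1,0,0],[1,0,0],[1,0,0],[0.8,0,0],[0,0,0]],"grip":[1,1,1,0,0,0,0,0,0,0,0,0]}'
cat > pose.py <<'E'
from fit import *
def pinpose(d,z0=.0,zmax=.09,dbg=1):
    "fit pin axis in bore frame by the grip/flange/shank profile; v=x,y,z(flange under),tx,ty"
    P=cloud(d)[1];b=(P-OB)@RB
    b=b[(np.hypot(b[:,0],b[:,1])<.032)&(b[:,2]>.004)&(b[:,2]<.1)]
    def f(v):
        z=b[:,2]-v[2];r=np.hypot(b[:,0]-v[0]-v[3]*z,b[:,1]-v[1]-v[4]*z)
        def cyl(R,a,c): 
            q=np.maximum(r-R,np.maximum(a-z,z-c));return abs(q)
        return np.min([cyl(.008,-.074,0),cyl(.022,0,.006),cyl(.011,.006,.040)],0)
    best=None
    for z in(.047,.03,.015,.0):
        r=least_squares(f,[0,0,z,0,0],loss="soft_l1",f_scale=.0015,x_scale=[.01,.01,.01,.1,.1])
        if best is None or r.cost<best.cost: best=r
    return best.x.round(4),len(b),round(best.cost/len(b)*1e6,2)
def st():
    s=env.get_state();print("t",round(float(s["clock"]),2),((s["eef_pos"]-OB)@RB).round(4),"ang",np.degrees((tool(-.1615,25).inv()*R.from_rotvec(s["eef_rot"])).as_rotvec()).round(2),"F bore",(s["ft_force"]@RB).round(1))
E
python3 - <<'E'
from pose import *
st()
for c in("side","top"):
    d=env.snapshot(c);np.savez(c+"2.npz",**d);print(c,pinpose(d))
d=load("side2.npz");cv2.imwrite("pics/e.png",cv2.resize(d["color"][60:260,170:370,::-1],(600,600)))
E
```

```text
clock: 12.15
eef_pos: [0.5243, 0.2349, 0.2141]
eef_rot: [2.115, 1.805, 0.404]
ft_force: [-0.4, -0.7, -0.8]
opening: -0.001
grasp_force: 0.0
t 12.15 [-0.0012  0.193   0.1287] ang [-0.15  0.14 -0.19] F bore [-0.6 -0.7 -0.6]
side (array([-0.0072,  0.0003,  0.0482, -0.1331, -0.0002]), 472, np.float64(0.58))
top (array([-0.0084,  0.0006,  0.0471, -0.1363, -0.0032]), 310, np.float64(0.87))
```

View pics/e.png

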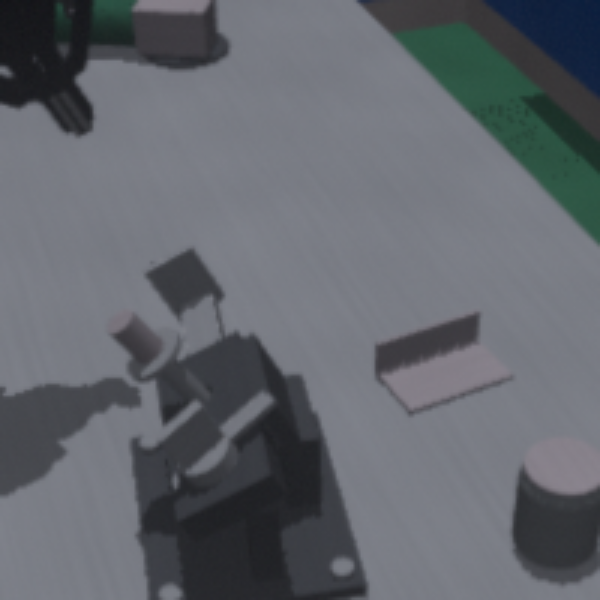

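```bash
python3 -m pendant '{"rotation":[[0,0,0],[0,0,0],[0,0,0],[0,0,0],[0,0,0],[0,0,0],[0,0,0],[0,0,0]],"travel":[[0,0,0.9],[0,0,0.9],[0,0,0.9],[0,0,0.9],[0,0,0.9],[0,0,0.9],[-0.3,0,0],[0,0,0]],"grip":[0,0,0,0,0,0,0,0]}'
python3 -c "
from pose import *;st()"
python3 -m pendant '{"rotation":[[0,0,0],[0,0,0],[0,0,0],[0,0,0],[0,0,0],[0,0,0],[0,0,0],[0,0,0]],"travel":[[-0.2,0,0],[-0.2,0,0],[-0.15,0,0],[-0.15,0,0],[-0.1,0,0],[-0.1,0,0],[-0.1,0,0],[0,0,0]],"grip":[0,0,0,0,0,0,0,0]}'
python3 -c "
from pose import *;st()"
```

```text
clock: 13.05
eef_pos: [0.579, 0.2149, 0.0921]
eef_rot: [2.118, 1.801, 0.4]
ft_force: [-0.0, -0.4, 0.2]
opening: 0.001
grasp_force: 0.0
t 13.05 [-0.0009  0.1821 -0.0061] ang [-0.07 -0.02 -0.01] F bore [ 0.1 -0.4  0.2]
clock: 13.85
eef_pos: [0.5753, 0.1914, 0.0917]
eef_rot: [2.117, 1.803, 0.401]
ft_force: [1.5, 3.6, 1.1]
opening: -0.0
grasp_force: 1.2
t 13.85 [-0.0009  0.1583 -0.0065] ang [-0.09  0.02 -0.08] F bore [1.3 3.8 0.6]
```

```bash
for k in 1; do python3 -m pendant '{"rotation":[[0,0,0],[0,0,0],[0,0,0],[0,0,0],[0,0,0]],"travel":[[-0.04,0,0],[-0.04,0,0],[-0.04,0,0],[-0.04,0,0],[-0.04,0,0]],"grip":[0,0,0,0,0]}'; done
python3 -c "
from pose import *;st();print(pinpose(env.snapshot('top')))"
python3 -m pendant '{"rotation":[[0,0,0],[0,0,0],[0,0,0],[0,0,0],[0,0,0]],"travel":[[-0.04,0,0],[-0.04,0,0],[-0.04,0,0],[-0.04,0,0],[-0.04,0,0]],"grip":[0,0,0,0,0]}'
python3 -c "
from pose import *;st();print(pinpose(env.snapshot('top')))"
```

```text
clock: 14.35
eef_pos: [0.5746, 0.1868, 0.0917]
eef_rot: [2.117, 1.803, 0.401]
ft_force: [2.4, 3.6, 1.6]
opening: 0.001
grasp_force: 2.0
t 14.35 [-0.001   0.1536 -0.0065] ang [-0.1   0.04 -0.08] F bore [2.3 3.9 0.7]
(array([-0.0079,  0.0008,  0.0467, -0.1322,  0.0096]), 309, np.float64(0.69))
clock: 14.9
eef_pos: [0.5734, 0.1819, 0.0914]
eef_rot: [2.117, 1.803, 0.401]
ft_force: [1.8, 4.7, -0.9]
opening: -0.003
grasp_force: 2.4
t 14.9 [-0.0014  0.1486 -0.0066] ang [-0.05  0.04 -0.08] F bore [ 0.5  4.9 -1.2]
(array([-0.002 ,  0.0005, -0.0001,  0.0032,  0.0031]), 218, np.float64(0.52))
```

```bash
python3 -m pendant '{"rotation":[[0,0,0],[0,0,0],[0,0,0],[0,0,0],[0,0,0],[0,0,0],[0,0,0]],"travel":[[0.4,0,0],[0.4,0,0],[0,0,-0.9],[0,0,-0.9],[0,0,-0.9],[0,0,-0.9],[0,0,-0.9]],"grip":[0,0,0,0,0,0,0]}'
python3 - <<'E'
from pose import *
st()
for c in("side","top"):
    d=env.snapshot(c);print(c,pinpose(d))
    P=cloud(d)[1];b=(P-OB)@RB;k=(abs(b[:,0])<.1)&(b[:,1]>-.14)&(b[:,1]<.19)&(b[:,2]>-.06)&(b[:,2]<.06)&(np.hypot(b[:,0],b[:,1])>.03)&(P[:,2]>.05)
    print(fit(P[k],[.548,.0355,-.1615,.008,.02,0]))
f=.37;T=tool(-.1615,25)*R.from_euler("z",np.pi/2-f);plan(bore([0,-.072,.105]),T,19)
E
```

```text
clock: 15.65
eef_pos: [0.5291, 0.2098, 0.1943]
eef_rot: [2.117, 1.803, 0.4]
ft_force: [-0.8, 0.5, -0.8]
opening: -0.001
grasp_force: 0.0
t 15.65 [-0.0016  0.169   0.107 ] ang [-0.06  0.02 -0.11] F bore [-1.2  0.4 -0.4]
side (array([-0.0005,  0.0003,  0.001 ,  0.0068,  0.0035]), 293, np.float64(0.31))
(array([ 0.54819204,  0.03558084, -0.16074365,  0.009345  ,  0.02144668,
        0.00108448]), np.int64(2469), np.float64(0.0012856422660107532))
top (array([-0.0015,  0.001 ,  0.0001, -0.0158, -0.0234]), 223, np.float64(0.62))
(array([ 5.47735209e-01,  3.60191433e-02, -1.60242670e-01,  7.10080885e-03,
        2.75134763e-02, -4.24790374e-04]), np.int64(1973), np.float64(0.0015108227700714914))
N 19 rot [ 0.003 -0.004  0.907] trav [-0.456  0.291  0.007]
```

```bash
python3 -m pendant '{"rotation":[[0,0,0.907],[0,0,0.907],[0,0,0.907],[0,0,0.907],[0,0,0.907],[0,0,0.907],[0,0,0.907],[0,0,0.907],[0,0,0.907],[0,0,0.907],[0,0,0.907],[0,0,0.907],[0,0,0.907],[0,0,0.907],[0,0,0.907],[0,0,0.907],[0,0,0.907],[0,0,0.907],[0,0,0.907],[0,0,0]],"travel":[[-0.456,0.291,0],[-0.456,0.291,0],[-0.456,0.291,0],[-0.456,0.291,0],[-0.456,0.291,0],[-0.456,0.291,0],[-0.456,0.291,0],[-0.456,0.291,0],[-0.456,0.291,0],[-0.456,0.291,0],[-0.456,0.291,0],[-0.456,0.291,0],[-0.456,0.291,0],[-0.456,0.291,0],[-0.456,0.291,0],[-0.456,0.291,0],[-0.456,0.291,0],[-0.456,0.291,0],[-0.456,0.291,0],[0,0,0]],"grip":[0.5,0.5,0.5,0.5,0.5,0.5,0.5,0.5,0.5,0.5,0.5,0.5,0.5,0.5,0.5,0.5,0.5,0.5,0.5,0.5]}'
python3 - <<'E'
from pose import *
st();f=.37;T=tool(-.1615,25)*R.from_euler("z",np.pi/2-f);plan(bore([0,-.072,.021]),T,4);print(env.get_state()["q"].round(2))
E
```

```text
clock: 17.75
eef_pos: [0.49, -0.0306, 0.1931]
eef_rot: [2.946, 0.3, 0.635]
ft_force: [-0.6, -0.9, 0.3]
opening: 0.5
grasp_force: 0.0
t 17.75 [-0.0021 -0.0746  0.1059] ang [-5.000e-02  2.000e-02  6.911e+01] F bore [-0.3 -1.   0.4]
N 4 rot [ 0.002 -0.002 -0.019] trav [ 0.028 -0.017  0.849]
[-0.35  0.16  1.82  0.12  0.73  0.95]
```

```bash
python3 -m pendant '{"rotation":[[0,0,-0.08],[0,0,0],[0,0,0],[0,0,0],[0,0,0],[0,0,0],[0,0,0],[0,0,0],[0,0,0],[0,0,0]],"travel":[[0.11,-0.07,0.85],[0,0,0.85],[0,0,0.85],[0,0,0.6],[0,0,0.25],[0,0,0],[0,0,0],[0,0,0],[0,0,0],[0,0,0]],"grip":[0.5,0.5,0.5,0.5,0.5,0.5,0,0,0,0]}' 30
python3 - <<'E'
from pose import *
st()
d=env.snapshot("side");cv2.imwrite("pics/f.png",cv2.resize(d["color"][60:260,170:370,::-1],(600,600)))
E
```

```text
clock: 18.75
eef_pos: [0.529, -0.0342, 0.1185]
eef_rot: [2.939, 0.315, 0.638]
ft_force: [-3.7, -11.1, 3.2]
opening: 0.111
grasp_force: 35.0
t 18.75 [ 0.0019 -0.0718  0.0218] ang [-0.28  0.07 68.5 ] F bore [ -0.3 -11.5   3.6]
```

View pics/f.png

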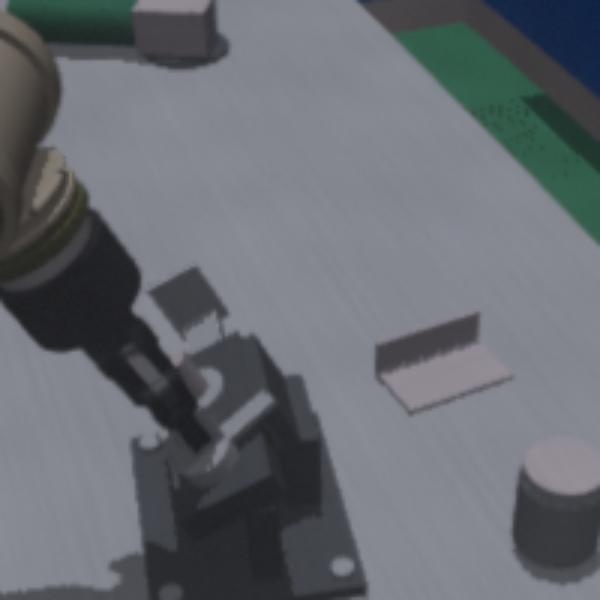

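```bash
python3 -m pendant '{"rotation":[[0,0,0],[0,0,-0.9],[0,0,-0.9],[0,0,-0.9],[0,0,-0.9],[0,0,-0.9],[0,0,-0.9],[0,0,-0.9],[0,0,-0.9],[0,0,-0.9],[0,0,0]],"travel":[[-0.04,0.04,0],[0,0,0],[0,0,0],[0,0,0],[0,0,0],[0,0,0],[0,0,0],[0,0,0],[0,0,0],[0,0,0],[0,0,0]],"grip":[0,0,0,0,0,0,0,0,0,0,0]}'
python3 -c "
from pose import *;st();print(env.get_state()['moment'])"
```

```text
clock: 19.9
eef_pos: [0.5285, -0.0336, 0.1183]
eef_rot: [2.646, 1.089, 0.547]
ft_force: [1.3, 3.5, 4.9]
opening: 0.109
grasp_force: 35.2
t 19.9 [ 0.0012 -0.0713  0.0218] ang [-0.22  0.15 36.03] F bore [2.7 3.7 4.1]
[ 0.80112238 -0.26355361  0.47609879]
```

```bash
python3 -m pendant '{"rotation":[[0,0,-0.88],[0,0,-0.88],[0,0,-0.88],[0,0,-0.88],[0,0,-0.88],[0,0,-0.88],[0,0,-0.88],[0,0,-0.88],[0,0,-0.88],[0,0,-0.88],[0,0,0]],"travel":[[0,0,0],[0,0,0],[0,0,0],[0,0,0],[0,0,0],[0,0,0],[0,0,0],[0,0,0],[0,0,0],[0,0,0],[0,0,0]],"grip":[0,0,0,0,0,0,0,0,0,0,0]}'
python3 -c "
from pose import *;st();print(env.get_state()['moment']@RB)"
```

```text
clock: 21.0
eef_pos: [0.5277, -0.0333, 0.1178]
eef_rot: [2.132, 1.787, 0.407]
ft_force: [-0.8, 3.9, 6.3]
opening: 0.113
grasp_force: 35.5
t 21.0 [ 0.0003 -0.0711  0.0218] ang [-0.14  0.09  0.82] F bore [1.3 3.7 6.3]
[0.83227812 0.31564533 0.09053173]
```

```bash
python3 -m pendant '{"rotation":[[0,0,-0.3],[0,0,-0.2],[0,0,0],[0,0,0],[0,0,0],[0,0,0],[0,0,0],[0,0,0],[0,0,0],[0,0,0],[0,0,0],[0,0,0]],"travel":[[0,0,0],[0,0,0],[0,0,0],[0,0,0],[0,0,0],[0,0,0],[0,0,-0.6],[0,0,-1],[0,0,-1],[0,0,-1],[0,0,-1],[0,0,0]],"grip":[0,0,0,0.5,0.6,0.6,0.6,0.6,0.6,0.6,0.6,0.6]}'
python3 - <<'E'
from pose import *
st()
for c in("side","top"):
    d=env.snapshot(c);print(c,pinpose(d))
    P=cloud(d)[1];b=(P-OB)@RB;k=(abs(b[:,0])<.1)&(b[:,1]>-.14)&(b[:,1]<.19)&(b[:,2]>-.06)&(b[:,2]<.06)&(np.hypot(b[:,0],b[:,1])>.025)&(P[:,2]>.05)
    print(fit(P[k],[.548,.0355,-.1615,.008,1.2,0]))
    if c=="side":cv2.imwrite("pics/g.png",cv2.resize(d["color"][60:380,150:470,::-1],(600,600)))
E
```

```text
clock: 22.2
eef_pos: [0.4799, -0.0263, 0.2238]
eef_rot: [2.096, 1.817, 0.4]
ft_force: [-0.3, -0.3, -0.5]
opening: 0.599
grasp_force: 0.0
t 22.2 [ 0.0013 -0.072   0.1383] ang [-0.38 -0.02 -1.1 ] F bore [-0.5 -0.4 -0.4]
side (array([-0.0004, -0.0025,  0.0068,  0.0036,  0.1095]), 292, np.float64(1.34))
(array([ 5.48143759e-01,  3.55130657e-02, -1.61878954e-01,  9.51048810e-03,
        1.22074898e+00,  1.05095636e-03]), np.int64(2528), np.float64(0.0012011949823903059))
top (array([ 1.000e-04, -5.100e-03,  6.100e-03, -8.520e-02,  2.008e-01]), 242, np.float64(1.68))
(array([ 5.47768594e-01,  3.64470560e-02, -1.63098074e-01,  6.83335877e-03,
        1.22599704e+00, -5.74541971e-04]), np.int64(2039), np.float64(0.0015093624073729832))
```

View pics/g.png

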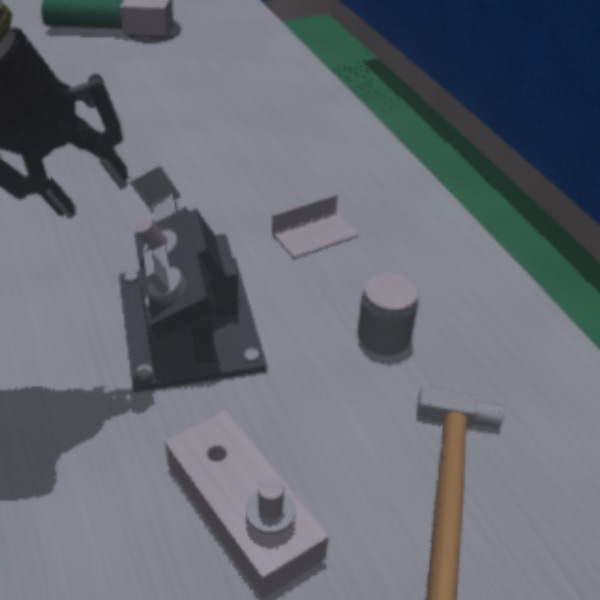

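```bash
python3 - <<'E'
from pose import *
for c in("side","top"):
    d=env.snapshot(c);b=(cloud(d)[1]-OB)@RB
    k=(np.hypot(b[:,0],b[:,1])<.02)&(b[:,2]>.018)&(b[:,2]<.06)&(b[:,1]>-.03);g=b[k]
    top=g[(g[:,2]>.036)];fl=b[(np.hypot(b[:,0],b[:,1])>.013)&(np.hypot(b[:,0],b[:,1])<.021)&(b[:,1]>0)&(b[:,2]<.02)&(b[:,2]>-.01)]
    v=least_squares(lambda v:np.minimum(abs(np.hypot(g[:,0]-v[0]-v[3]*(g[:,2]-.02),g[:,1]-v[1]-v[4]*(g[:,2]-.02))-.011),abs(g[:,2]-v[2])),[0,0,.04,0,0],loss="soft_l1",f_scale=.0015,x_scale=[.01,.01,.01,.1,.1]).x
    print(c,v.round(4),len(g),"flange top z",np.median(fl[:,2]).round(4),len(fl))
E
```

```text
side [-0.0006  0.0004  0.0409 -0.0007 -0.0034] 146 flange top z 0.0068 28
top [-0.0022  0.0007  0.0398  0.0526 -0.0887] 91 flange top z 0.0054 53
```

The pin's top is at z ≈ 40 mm and its flange's top at ≈ 6 mm, so it is seated. The collar reads 1.22 rad, and the short pin and the other items haven't moved.

```bash
python3 -c "
from plant import env
print(env.sign_off())"
```

```text
the job is handed in; nothing more can be done
None
```

The job is handed in at about 22 s: the long pin measured seated through fork and link within about 1 mm, the collar measured 1.22 rad (its stop), and the short pin and other things were left in place; the pin dropped fully home by itself, so I did not press it further, and sign-off returned no verdict.

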